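# Hang the keyhole tray on its sprung stud

### The arm

A 6-joint arm with a two-finger parallel gripper is mounted at the origin on a cart in front of the work surface, level with it; the furniture and walls round the work are solid. World frame = base frame: x ahead of the robot, y to its left, z up, the work surface at z = 0. Lengths are in m, angles in degrees, forces in N, time in s.
With the tool pointing down it reaches from about 0.3 to 0.75 m from the base axis. Payload 8.5 kg.
Tool frame: the origin (TCP) lies at the very end of the fingers, on their centre line; the grasp point (between the pads) lies 19 mm behind it; z points along the fingers, y is the line along which they close (so a half turn about z gives the same grasp; the last joint's range is limited). The gripper opens to 85 mm and grips with 20 to 120 N. Pads are 22 mm wide; open, the fingers measure 114 mm over their backs; the gripper's body (76 mm by 85 mm) begins 54 mm behind the grasp point. The pads swing forward as they close: fully open they stand 13 mm farther back than shut.
Start: joints at [50.976, 21.807, 74.336, -0, 83.858, -12.336], TCP at [0.247, 0.491, 0.231] pointing down, gripper open.
Joint ranges: [-178.18, 178.18], [-50.72, 133.34], [12.68, 142.11], [-81.47, 261.47], [9.98, 163.14], [-165.26, 165.26]. Speed limits (degrees/s): [136.94, 136.94, 180, 180, 180, 180].

### API

Orientations are given as a 3x3 rotation matrix whose columns are the frame's x, y, z axes.
In Python, from rig import env, optics, spotter gives the robot as it stands.
- The arm moves only by the shell command python3 -m crank 'ROWS' [FORCE]. ROWS is JSON, one flat list of numbers, 5 for each row, row after row: the finger opening in cm, from 0 to 8.54, then the shift along the tool's x, y, z in cm, then the turn about the tool's z in rad. A call has exactly 8 rows; each row shifts and turns the commanded pose from where the row before left it, along the tool's axes as they then stand; what a row does not reach is not made up. A row lasts 1/12 s, in which the tool goes at most 41.7 mm and 7.16 degrees, less where a joint would pass 70% of its speed; a pose out of reach is approached as far as the arm can. A call is refused whole if a number of a shift passes 4.17 or a number of a turn 0.125, either way. A call with a gripper value outside its range is refused whole. The fingers move at their own pace and stop on an object; FORCE is the grip in N (left out, the last holds). Time passes only in rows, so rows that do not move let the fingers close, or fill a call up. It gives the time, the measured TCP pose, the force, the opening and the grip force at its end, in the units of the state.
- env.observe(): the state, without advancing time (a new reading comes with each control period).
- optics.get_image(name): name is "scene" or "top" or "wrist"; returns a dict with "color" (400x640x3 uint8, red, green, blue), "intrinsics" (3x3 intrinsics, pixels), "pose" (4x4, takes a point from camera to world coordinates). Camera axes: x right, y up, looking along -z (the intrinsics and any distortion apply to the point x, -y, -z); pixel columns grow to the right and rows downward; lengths in m; the calibration is good to about 2 mm. A picture is of the moment at which its call begins. There is no depth.
- env.close_job(): hands the job in; it is judged then, once.
Trained networks look in a picture, given as the dict that the camera call returned (one of the last four; its "shot" number tells which), for a name from the list of things; names that differ only in an ending like _2 or _b are one class to them, and where a whole thing is asked for, a point or a joint stands for the part that bears it (a point fixed in the world has none). Each returns a list of dicts, best first, with "score" (0 to 1); they miss things now and then, are a little off and sometimes report something else, mostly with a low value. They report only what shows in the picture. A call takes as long as a camera call.
- spotter.look_for(picture, query): "at" ([column, row] as shares, 0 to 1, of the picture: columns of its width, rows of its height, amid what is visible of it).
The state is a dict: "time_s": time; "q": joint angles; "qvel": joint speeds; "joint_efforts": joint torques, N m; "position": TCP position; "tool_rot": TCP orientation; "ft_force": force on the tool from outside, world axes, zero at the start; "wrist_torque": the same for the moment, N m; "grip_width": finger opening in m; "gripper_force": force on a finger pad.
Only numpy, scipy, OpenCV 4.12 (cv2) and the standard library are available. Lean on these libraries where they do the work, as an engineer would, in place of code of your own. Each camera call takes 0.05 s, during which the arm holds its last target. There are 200 camera calls.

### The job

Hang the yellow parts tray on the grey stand: pass the large end of its keyhole over the brass stud head until the tray's back lies flat on the stand, then slide the tray down by hand, against the spring's resistance, until it stops fully home and locked, and only then let go of it (do not let it drop home). The stud may be clamped higher or lower on the stand, so feel for it; never push the tray against the stand or stud with more than 40 N, and leave the other things on the worktop where they are.

Things in the scene. Friction and masses are not known exactly. Their poses are not given: they have to be found in the camera images.
- grip (a point): Middle of the black grip fin of the yellow tray (loose, 130 to 210 g, standing upright at the start). Axes as tray. Fin: 12 mm thick along y, from 20 mm to -x to 24 mm to +x of this point, 35 mm tall, this point half-way up, 115.5 mm above the tray's underside, 28 mm to -x of the plate's back. Take it from above, fingers closing along y.
- tray: Yellow tray, 80 mm wide (y), with an upright keyhole plate 4 mm thick and 133 mm tall at its back and a box 26 mm high reaching 62 mm forward (-x). Origin: lower edge of the plate's back face, middle; x points out of the back (the side to lay on the stand), z up. The fin spans x -48 to -4 mm, z 98 to 133 mm.
- keyhole (a point): Centre of the large end of the keyhole, an octagon 24 mm across flats, in the plane of the plate's back; 58 mm above the tray's underside; from grip 28 mm along the tray's +x and 57.5 mm lower. A slot 10.5 mm wide runs straight up from it.
- slot_end (a point): Where the stud's axis is in the tray when it is fully home: 26 mm above keyhole, same plane. Beside the slot two ramps on the plate's front rise 6.5 mm over 22 mm; they draw the sprung stud head out and clamp the tray: over the last 10 mm the slide takes more and more, up to about 8 N; hold it all the way, do not let it drop home. At home it stops and the push climbs about 4 N/mm.
- stand: Grey upright stand fixed to the bench, 150 mm wide and tall. Its front face is the plane x = 0 of this frame, -x points out of it to the robot, z up; origin at the middle of the face's lower edge, on the bench. Its foot runs behind it.
- stud_nominal (a point): Point on the stand's front face, 115 mm up, y = 0: the middle of the track of the stud. The stud (steel shank 7 mm thick, brass head 18 mm across and 5.5 mm thick, bevelled nose) is clamped up to 17 mm above or below it, at a height that is not measured. At rest the head's underside is 6 mm and its nose 11.5 mm out. A rubber bush lets it give 1 mm per 7 N up or down.
- stud_spring (a joint): How far the stud is drawn out of the stand (m) against a spring of 4000 N/m: 0 at rest, down to -0.004 pushed in, a little over +0.002 when the tray is fully home and its ramps have drawn it out.
- blower: 52 mm wide, 98 mm tall black rubber-look dust blower; loose bystander, to be left alone; origin under its centre.
- oil: small brown dropper bottle, 28 x 80 mm; loose bystander, to be left alone; origin under its centre.
- pot: black objective pot, 41 x 62 mm; loose bystander, to be left alone; origin under its centre.
- cube: black filter cube, 36 mm; loose bystander, to be left alone; origin under its centre.
- dish: red petri dish, 91 x 14 mm; loose bystander, to be left alone; origin under its centre.

How it is judged (in metres and radians):
On the way, in this order (a step that is already met when the one before it is completed fails the run):
1. the large end of the keyhole is over the stud head: the tray's back lies flat on the stand, above the locked place, the spring not yet drawn out (x of keyhole in the frame of stand between -0.0035 and 0.004 m and y of keyhole in the frame of stand between -0.008 and 0.008 m and angle between the x axis of tray and the x axis of stand, either way round below 0.12 rad and z of keyhole in the frame of stand between 0.09 and 0.14 m and value of joint stud_spring between -0.0015 and 0.0015 m), for 0.1 s.
2. the tray is slid home, the stud head drawn out, while the fingers are still on the tray (x of keyhole in the frame of stand between -0.0035 and 0.004 m and y of keyhole in the frame of stand between -0.008 and 0.008 m and angle between the x axis of tray and the x axis of stand, either way round below 0.12 rad and value of joint stud_spring above 0.0016 m and contact force between tray and the fingers above 1 N), for 0.1 s.
At the end, for the whole second after the job is handed in: The tray hangs upright (within 7 degrees), its back flat on the stand (3.5 mm, 7 degrees, 8 mm sideways), slid down so far that the ramps have drawn the stud head out more than 1.6 mm (within about 2 mm of fully home), at rest, not touched by the fingers, the keyhole 66 to 112 mm up (x of keyhole in the frame of stand between -0.0035 and 0.004 m and y of keyhole in the frame of stand between -0.008 and 0.008 m and angle between the x axis of tray and the x axis of stand, either way round below 0.12 rad and angle between tray's own z axis and vertical below 0.12 rad and z of keyhole in the frame of stand between 0.066 and 0.112 m and value of joint stud_spring above 0.0016 m and linear speed of tray below 0.01 m/s and contact force between tray and the fingers below 0.05 N).
It fails at once if the tray is pushed against the stand or stud with more than 40 N (contact force between tray and stand above 40 N).
It fails at once if one of the loose bystanders is moved more than 20 mm (distance of any of blower, oil, pot, cube, dish from where it was at the start of the episode above 0.02 m).
It also fails if it takes over 64 s, if anything falls off the work surface, if the arm or the gripper's body presses on something with over 40 N, if the wrist force passes 120 N, or if a joint passes its speed limit or range.

## Working session

There is one attempt and no reset: what is moved stays moved. The work goes in short steps, Python scripts to look and compute and a shell command to move; the robot and the scene stay as the last step left them, time stands still between calls to the robot, and variables do not carry over. Pictures are saved under pics/ and viewed, at most 10 in all, crops included, and the job is handed in when it is done.

```bash
mkdir -p pics; ls; cat > h.py <<'E'
import numpy as np,cv2
from rig import env,optics,spotter
def ray(p,uv):
    K=np.array(p["intrinsics"]);T=np.array(p["pose"])
    d=np.linalg.inv(K)@[uv[0],uv[1],1];d=T[:3,:3]@np.array([d[0],-d[1],-d[2]])
    return T[:3,3],d
def on_z(p,uv,z):
    o,d=ray(p,uv);return o+d*(z-o[2])/d[2]
def tri(*prs):
    A=np.zeros((3,3));b=np.zeros(3)
    for p,uv in prs:
        o,d=ray(p,uv);d=d/np.linalg.norm(d);M=np.eye(3)-np.outer(d,d);A+=M;b+=M@o
    return np.linalg.solve(A,b)
def proj(p,X):
    T=np.array(p["pose"]);c=T[:3,:3].T@(np.array(X)-T[:3,3]);u=np.array(p["intrinsics"])@[c[0],-c[1],-c[2]];return u[:2]/u[2]
E
python3 - <<'E'
from h import *
s=env.observe();print(s)
for n in ["scene","top"]:
    p=optics.get_image(n);cv2.imwrite(f"pics/{n}0.png",p["color"][...,::-1]);print(n,np.round(p["pose"],3).tolist(),p.keys(),np.round(p["intrinsics"]).tolist())
    for q in ["grip","tray","keyhole","stand","stud_spring","blower","oil","pot","cube","dish"]:
        r=spotter.look_for(p,q);print(q,[(round(x["score"],2),round(x["at"][0]*640),round(x["at"][1]*400)) for x in r[:2]])
E
```

```text
pics
{'time_s': 0.0, 'q': array([ 5.09753044e+01,  2.18435427e+01,  7.43847755e+01,  1.80577077e-04,
        8.38579050e+01, -1.23346946e+01]), 'qvel': array([-0.09842553,  0.0200141 , -0.05342288,  0.06867471, -0.02941328,
        0.07176772]), 'joint_efforts': array([-5.80957949e-04, -4.48455977e+01, -2.31286615e+01, -1.69527730e-04,
        4.69765160e-03, -3.86831388e-06]), 'position': array([0.24684649, 0.49117285, 0.23068773]), 'tool_rot': array([[-8.93449481e-01,  4.49162691e-01, -9.49988839e-04],
       [ 4.49163578e-01,  8.93448778e-01, -1.16712853e-03],
       [ 3.24535775e-04, -1.46947077e-03, -9.99998868e-01]]), 'ft_force': array([0.41598399, 0.38816768, 0.59285563]), 'wrist_torque': array([ 0.05011744, -0.015986  ,  0.02897123]), 'gripper_force': 0.0, 'grip_width': 0.08540294020634835}
scene [[0.568, 0.341, -0.749, -0.393], [-0.823, 0.264, -0.503, -0.539], [0.026, 0.902, 0.431, 0.626], [0.0, 0.0, 0.0, 1.0]] dict_keys(['color', 'intrinsics', 'pose', 'shot']) [[460.0, 0.0, 322.0], [0.0, 460.0, 198.0], [0.0, 0.0, 1.0]]
grip [(0.69, 376, 249), (0.53, 229, 202)]
tray [(0.72, 380, 251)]
keyhole [(0.66, 377, 250)]
stand [(0.61, 329, 198)]
stud_spring []
blower [(0.72, 249, 192), (0.71, 266, 184)]
oil [(0.47, 245, 199)]
pot []
cube [(0.57, 251, 191)]
dish [(0.92, 423, 305)]
top [[0.013, 0.986, -0.169, 0.305], [-1.0, 0.012, -0.005, 0.044], [-0.003, 0.169, 0.986, 1.258], [0.0, 0.0, 0.0, 1.0]] dict_keys(['color', 'intrinsics', 'pose', 'shot']) [[414.0, 0.0, 314.0], [0.0, 414.0, 199.0], [0.0, 0.0, 1.0]]
grip [(0.85, 374, 214), (0.39, 221, 170)]
tray [(0.79, 374, 217)]
keyhole [(0.63, 376, 219)]
stand [(0.66, 303, 167)]
stud_spring []
blower [(0.6, 374, 218), (0.52, 219, 168)]
oil []
pot [(0.63, 211, 218)]
cube [(0.51, 210, 186)]
dish [(0.68, 422, 245)]
```

View pics/scene0.png

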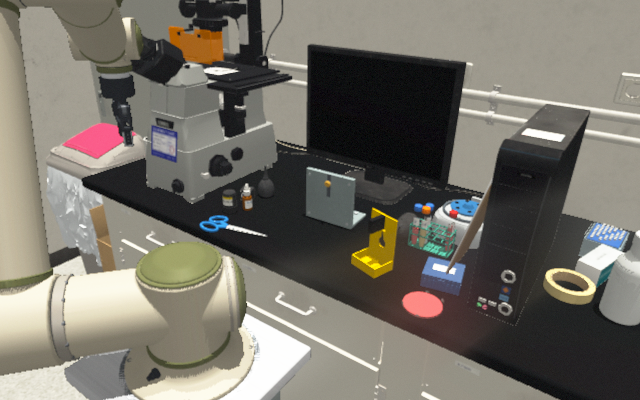

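View pics/top0.png

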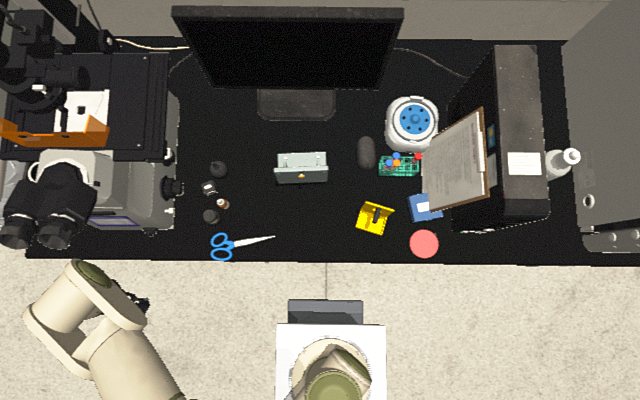

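The scene view shows the tray at about (378,250), the stand at (332,197) with its stud at (327,184), and the dish at (422,304). In the top view the tray is at (374,217) and the stand at (302,168). Next I'll zoom in for corners.

```bash
python3 - <<'E'
import cv2,numpy as np
a=cv2.imread("pics/top0.png")[140:240,265:400];b=cv2.imread("pics/scene0.png")[160:280,295:405]
r=lambda i,k:cv2.resize(i,None,fx=k,fy=k,interpolation=cv2.INTER_CUBIC)
cv2.imwrite("pics/ca.png",r(a,5.9));cv2.imwrite("pics/cb.png",r(b,5))
E
```

```text
(no output)
```

View pics/ca.png

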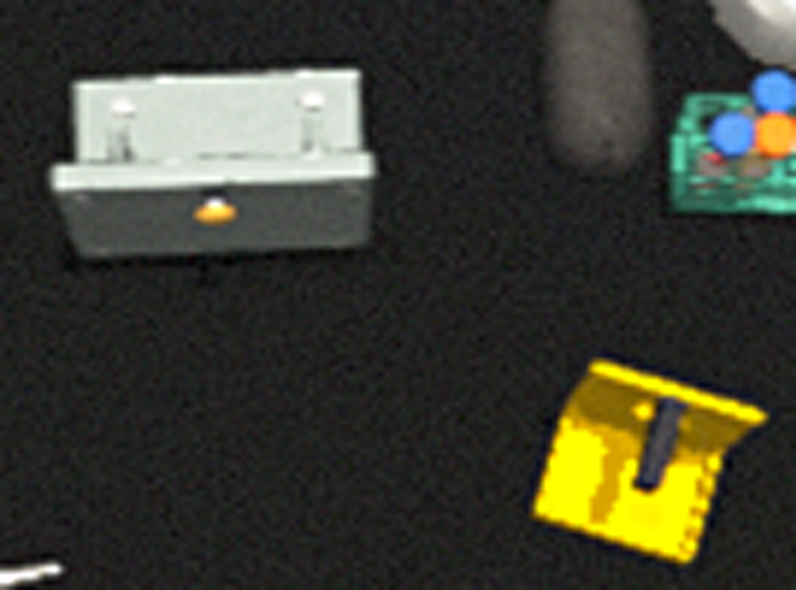

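View pics/cb.png

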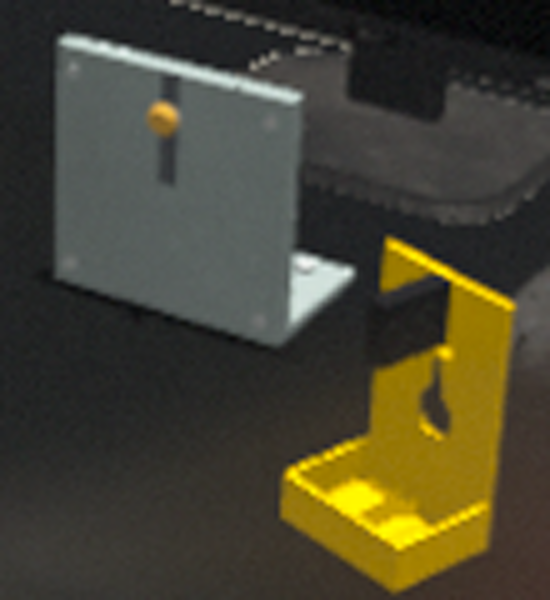

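```bash
python3 - <<'E'
from h import *
t=optics.get_image("top");s=optics.get_image("scene")
T=lambda x,y:(265+(x-2.5)/5.9,140+(y-2.5)/5.9);S=lambda x,y:(295+(x-2)/5,160+(y-2)/5)
for n,a,z,b in [("standTL",(53,187),.15,(58,42)),("standTR",(373,177),.15,(297,102)),("standBL",(80,258),0,(55,278)),("standBR",(370,243),0,(283,345)),
 ("plateTL",(594,360),.133,(388,238)),("plateTR",(766,415),.133,(514,306)),("finfront",(648,490),.133,(372,300)),("finback",(672,400),.133,(447,280)),
 ("boxL",(533,517),.026,(284,475)),("boxR",(690,563),.026,(397,548)),("stud",(215,212),.115,(163,118))]:
    print(n,np.round(on_z(t,T(*a),z),3),np.round(on_z(s,S(*b),z),3),np.round(tri((t,T(*a)),(s,S(*b))),3))
E
```

```text
standTL [0.573 0.163 0.15 ] [0.568 0.162 0.15 ] [0.573 0.164 0.148]
standTR [0.579 0.014 0.15 ] [0.578 0.013 0.15 ] [0.58  0.014 0.149]
standBL [0.571 0.163 0.   ] [0.572 0.164 0.   ] [0.571 0.163 0.001]
standBR [0.581 0.011 0.   ] [0.584 0.016 0.   ] [0.579 0.012 0.004]
plateTL [ 0.497 -0.09   0.133] [ 0.497 -0.088  0.133] [ 0.496 -0.089  0.134]
plateTR [ 0.472 -0.17   0.133] [ 0.472 -0.167  0.133] [ 0.471 -0.169  0.134]
finfront [ 0.436 -0.115  0.133] [ 0.437 -0.113  0.133] [ 0.436 -0.114  0.134]
finback [ 0.479 -0.127  0.133] [ 0.476 -0.131  0.133] [ 0.48  -0.128  0.13 ]
boxL [ 0.434 -0.072  0.026] [ 0.434 -0.074  0.026] [ 0.435 -0.073  0.025]
boxR [ 0.412 -0.151  0.026] [ 0.412 -0.148  0.026] [ 0.411 -0.15   0.027]
stud [0.57  0.088 0.115] [0.584 0.101 0.115] [0.567 0.089 0.124]
```

```bash
python3 -m crank '[6,-2.89,-2.83,0,0, 6,-2.89,-2.83,0,0, 6,-2.89,-2.83,0,0, 6,-2.89,-2.83,0,0, 6,-2.89,-2.83,0,0, 6,-2.89,-2.83,0,0, 6,-2.89,-2.83,0,0, 6,-2.89,-2.83,0,0]' 40
python3 -m crank '[6,-2.89,-2.83,0,0, 6,-2.89,-2.83,0,0, 6,-2.89,-2.83,0,0, 6,-2.89,-2.83,0,0, 6,-2.89,-2.83,0,0, 6,-2.89,-2.83,0,0, 6,-2.89,-2.83,0,0, 6,-2.89,-2.83,0,0]'
python3 -m crank '[6,0,0,0,-0.09, 6,0,0,0,-0.088, 6,0,0,0,0, 6,0,0,0,0, 6,0,0,0,0, 6,0,0,0,0, 6,0,0,0,0, 6,0,0,0,0]'
python3 - <<'E'
from h import *
s=env.observe();print(s["position"],s["tool_rot"])
p=optics.get_image("wrist");cv2.imwrite("pics/w1.png",p["color"][...,::-1])
for q in ["grip","tray"]:print(q,[(round(x["score"],2),round(x["at"][0]*640),round(x["at"][1]*400)) for x in spotter.look_for(p,q)[:2]])
c,sn=np.cos(np.radians(-16.5)),np.sin(np.radians(-16.5))
for d in(-.020,0,.024):print(proj(p,[.4565+d*c,-.121+d*sn,.133]))
print(np.round(p["pose"],3))
E
```

```text
time_s: 1.87
position: [0.352, 0.1835, 0.2316]
tool_rot: [[-0.894, 0.449, 0.001], [0.449, 0.894, 0.0], [-0.001, 0.0, -1.0]]
ft_force: [1.4, 0.9, 0.2]
grip_width: 0.0597
gripper_force: 0.0
time_s: 2.53
position: [0.457, -0.1231, 0.2315]
tool_rot: [[-0.893, 0.45, 0.0], [0.45, 0.893, -0.0], [-0.0, 0.0, -1.0]]
ft_force: [0.9, 0.3, 0.0]
grip_width: 0.0599
gripper_force: 0.0
time_s: 3.2
position: [0.4568, -0.1206, 0.2314]
tool_rot: [[-0.959, 0.284, 0.0], [0.284, 0.959, -0.0], [-0.0, -0.0, -1.0]]
ft_force: [0.2, -0.1, -0.4]
grip_width: 0.0604
gripper_force: 0.0
[ 0.45678504 -0.12058707  0.23142873] [[-9.58810131e-01  2.84047721e-01  1.60058499e-04]
 [ 2.84047706e-01  9.58810142e-01 -1.10225494e-04]
 [-1.84775012e-04 -6.02210705e-05 -9.99999981e-01]]
grip [(0.74, 317, 194)]
tray [(0.74, 314, 195)]
[314.0327073  179.70585352]
[314.05677554 202.01673018]
[314.08423617 227.47229747]
[[ 0.285 -0.918 -0.276  0.387]
 [ 0.958  0.273  0.083 -0.1  ]
 [-0.    -0.288  0.957  0.373]
 [ 0.     0.     0.     1.   ]]
```

View pics/w1.png

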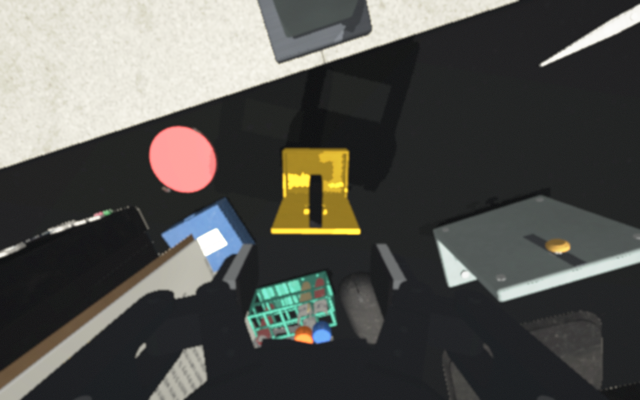

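The fin shows at columns 310–322, rows 176–226, which matches the prediction to 2 px. The plate edge is level in the picture, so the yaw is right. I'll descend and grip.

```bash
python3 -m crank '[6,0,0.15,3,0, 6,0,0,3,0, 6,0,0,3,0, 6,0,0,2.5,0, 6,0,0,2,0, 6,0,0,0,0, 1,0,0,0,0, 1,0,0,0,0]' 80
python3 -m crank '[0.5,0,0,0,0, 0.5,0,0,0,0, 0.5,0,0,0,0, 0.5,0,0,0,0, 0.5,0,0,0,0, 0.5,0,0,0,0, 0.5,0,0,0,0, 0.5,0,0,0,0]'
python3 -m crank '[0.5,0,0,-0.5,0, 0.5,0,0,-2,0, 0.5,0,0,-3,0, 0.5,0,0,-3,0, 0.5,0,0,-3,0, 0.5,0,0,-2,0, 0.5,0,0,0,0, 0.5,0,0,0,0]'
```

```text
time_s: 4.02
position: [0.4579, -0.1198, 0.0975]
tool_rot: [[-0.959, 0.284, 0.002], [0.284, 0.959, -0.001], [-0.002, -0.0, -1.0]]
ft_force: [0.6, 0.4, 0.9]
grip_width: 0.0367
gripper_force: 0.0
time_s: 4.68
position: [0.458, -0.1197, 0.0976]
tool_rot: [[-0.959, 0.284, 0.003], [0.284, 0.959, -0.001], [-0.003, -0.001, -1.0]]
ft_force: [0.1, -0.2, 5.8]
grip_width: 0.0109
gripper_force: 78.8
time_s: 5.35
position: [0.4571, -0.1193, 0.2319]
tool_rot: [[-0.959, 0.284, 0.001], [0.284, 0.959, -0.001], [-0.001, -0.0, -1.0]]
ft_force: [-0.4, 0.0, -2.2]
grip_width: 0.0107
gripper_force: 78.2
```

```bash
python3 - <<'E'
from h import *
s=optics.get_image("scene");w=optics.get_image("wrist");t=optics.get_image("top")
for n,p in(("scene",s),("wrist",w),("top",t)):
    cv2.imwrite(f"pics/b_{n}.png",p["color"][...,::-1])
    m=cv2.inRange(cv2.cvtColor(p["color"],cv2.COLOR_RGB2HSV),(8,120,90),(26,255,255))
    k,l,st,c=cv2.connectedComponentsWithStats(m)
    print(n,[(st[i].tolist(),c[i].round(1).tolist()) for i in range(1,k) if 12<st[i,4]<400])
th=np.radians(3);X=np.array([np.cos(th),np.sin(th),0]);
o,d=ray(s,(295+(163-2)/5,160+(118-2)/5))
P0=np.array([.576,.088,0])-.0095*X
print(o+d*((P0-o)@X)/(d@X))
E
```

```text
scene [([210, 31, 14, 33, 300], [217.4, 47.6]), ([325, 180, 5, 7, 27], [327.0, 183.2]), ([242, 195, 10, 7, 37], [246.6, 197.6]), ([223, 197, 9, 2, 17], [227.2, 197.5]), ([422, 205, 9, 9, 61], [425.8, 209.7]), ([504, 288, 4, 4, 13], [505.4, 289.5])]
wrist [([545, 240, 24, 13, 238], [556.6, 246.3])]
top [([477, 107, 10, 54, 122], [482.5, 128.8]), ([489, 129, 3, 7, 15], [490.4, 132.1]), ([457, 172, 33, 33, 133], [479.2, 191.6]), ([298, 175, 7, 3, 17], [301.2, 176.0]), ([218, 199, 9, 9, 23], [223.5, 203.5]), ([368, 208, 25, 17, 126], [379.5, 215.9])]
[0.56643182 0.08905223 0.12431905]
```

```bash
python3 -m crank '[0.5,0,0,0,-0.113, 0.5,0,0,0,-0.113, 0.5,0,0,0,-0.114, 0.5,0,2.5,0,0, 0.5,0,2.5,0,0, 0.5,0,2.5,0,0, 0.5,0,2.5,0,0, 0.5,0,2.5,0,0]'
python3 -m crank '[0.5,-1.4,2.5,0,0, 0.5,-1.4,2.5,1.4,0, 0.5,-1.4,2.5,1.4,0, 0.5,0,0,1.4,0, 0.5,0,0,1.4,0, 0.5,0,0,1.2,0, 0.5,0,0,0,0, 0.5,0,0,0,0]'
python3 - <<'E'
from h import *
s=env.observe();print(s["position"],s["tool_rot"][:2,0])
r=lambda i,k:cv2.resize(i,None,fx=k,fy=k,interpolation=cv2.INTER_CUBIC)
a=optics.get_image("scene");t=optics.get_image("top");w=optics.get_image("wrist")
A=r(a["color"][130:240,290:390],4);B=r(t["color"][140:240,255:345],4.4)
cv2.imwrite("pics/c.png",np.hstack([A,B[:440,:]])[...,::-1]);cv2.imwrite("pics/w3.png",w["color"][...,::-1])
R=s["tool_rot"];TX=-R[:,0];TY=R[:,1]
for d,y,z in((-.02,0,.0365),(.024,0,.0365),(.028,.04,.0365),(.028,-.04,.0365)):
    P=s["position"]+d*TX+y*TY+[0,0,z];u,v=proj(t,P);q=proj(a,P);print(d,y,"topcrop",(u-255)*4.4+440*100/110+0,(v-140)*4.4,"scenecrop",(q-[290,130])*4, "wrist",proj(w,P))
E
```

```text
time_s: 6.17
position: [0.45, 0.0066, 0.2301]
tool_rot: [[-0.999, -0.052, -0.003], [-0.052, 0.999, 0.001], [0.003, 0.001, -1.0]]
ft_force: [0.0, -0.1, -2.2]
grip_width: 0.011
gripper_force: 78.3
time_s: 6.83
position: [0.4882, 0.0825, 0.1624]
tool_rot: [[-0.999, -0.052, -0.003], [-0.052, 0.999, 0.0], [0.003, 0.0, -1.0]]
ft_force: [-0.2, -0.1, -1.3]
grip_width: 0.0111
gripper_force: 78.6
[0.48821909 0.08251838 0.16240708] [-0.99863492 -0.05215409]
-0.02 0 topcrop 606.3200750146058 292.63624579416376 scenecrop [ 74.16964424 155.71665545] wrist [316.2531327  248.56975785]
0.024 0 topcrop 603.7907663968716 219.2901857728825 scenecrop [111.81689678 134.84536282] wrist [316.15078875 336.55963689]
0.028 0.04 topcrop 536.1020427627474 215.3011128819519 scenecrop [ 62.93292894 120.01587695] wrist [403.35987059 343.65892886]
0.028 -0.04 topcrop 671.0048679739945 210.0461868369073 scenecrop [168.99669767 146.41489855] wrist [228.97959346 343.75225939]
```

View pics/c.png

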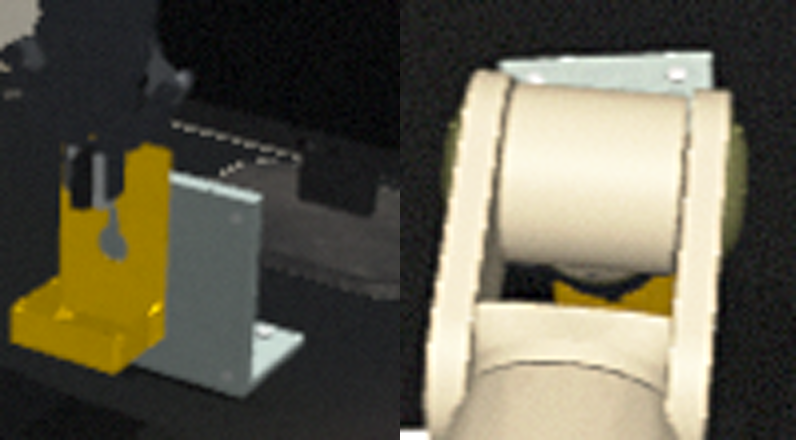

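View pics/w3.png

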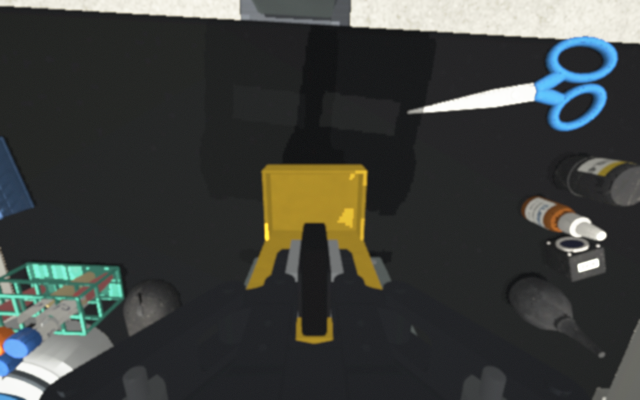

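The wrist view shows the fin centred at column 314.5 and the plate back at row 343, as predicted, so the tray is held squarely. The scene crop shows the tray upright in front of the stand, covering the stud. Next I'll advance.

```bash
python3 -m crank '[0.5,-1,0.2,-0.1,0, 0.5,-1.2,0,0,0, 0.5,-1.2,0,0,0, 0.5,-0.8,0,0,0, 0.5,-0.2,0,0,0, 0.5,0,0,0,0, 0.5,0,0,0,0, 0.5,0,0,0,0]'
python3 -m crank '[0.5,-0.15,0,0,0, 0.5,-0.15,0,0,0, 0.5,-0.15,0,0,0, 0.5,-0.15,0,0,0, 0.5,0,0,0,0, 0.5,0,0,0,0, 0.5,0,0,0,0, 0.5,0,0,0,0]'
```

```text
time_s: 7.65
position: [0.532, 0.0868, 0.1644]
tool_rot: [[-0.999, -0.052, -0.0], [-0.052, 0.999, 0.0], [0.0, 0.0, -1.0]]
ft_force: [0.4, -0.2, -1.2]
grip_width: 0.0109
gripper_force: 78.6
time_s: 8.32
position: [0.5385, 0.0871, 0.1643]
tool_rot: [[-0.999, -0.052, -0.0], [-0.052, 0.999, -0.0], [0.0, -0.0, -1.0]]
ft_force: [0.1, -0.1, -1.3]
grip_width: 0.0114
gripper_force: 78.6
```

```bash
python3 -m crank '[0.5,-0.1,0,0,0, 0.5,-0.1,0,0,0, 0.5,-0.1,0,0,0, 0.5,0,0,0,0, 0.5,0,0,0,0, 0.5,0,0,0,0, 0.5,0,0,0,0, 0.5,0,0,0,0]'
python3 -m crank '[0.5,-0.1,0,0,0, 0.5,-0.1,0,0,0, 0.5,-0.1,0,0,0, 0.5,0,0,0,0, 0.5,0,0,0,0, 0.5,0,0,0,0, 0.5,0,0,0,0, 0.5,0,0,0,0]'
```

```text
time_s: 8.98
position: [0.5415, 0.0873, 0.1643]
tool_rot: [[-0.999, -0.052, -0.0], [-0.052, 0.999, -0.0], [0.0, -0.0, -1.0]]
ft_force: [-0.1, -0.2, -2.8]
grip_width: 0.0108
gripper_force: 78.6
time_s: 9.65
position: [0.5445, 0.0874, 0.1643]
tool_rot: [[-0.999, -0.052, -0.0], [-0.052, 0.999, -0.0], [0.0, -0.0, -1.0]]
ft_force: [-0.1, -0.2, -1.5]
grip_width: 0.0109
gripper_force: 78.6
```

```bash
python3 -m crank '[0.5,-0.1,0,0,0, 0.5,-0.05,0,0,0, 0.5,-0.05,0,0,0, 0.5,0,0,0,0, 0.5,0,0,0,0, 0.5,0,0,0,0, 0.5,0,0,0,0, 0.5,0,0,0,0]'
python3 -m crank '[0.5,-0.05,0,0,0, 0.5,-0.05,0,0,0, 0.5,0,0,0,0, 0.5,0,0,0,0, 0.5,0,0,0,0, 0.5,0,0,0,0, 0.5,0,0,0,0, 0.5,0,0,0,0]'
```

```text
time_s: 10.32
position: [0.5465, 0.0875, 0.1643]
tool_rot: [[-0.999, -0.052, -0.0], [-0.052, 0.999, 0.0], [0.0, 0.0, -1.0]]
ft_force: [0.2, 0.2, -2.2]
grip_width: 0.0107
gripper_force: 78.8
time_s: 10.98
position: [0.5467, 0.0875, 0.1643]
tool_rot: [[-0.999, -0.052, -0.002], [-0.052, 0.999, -0.0], [0.002, -0.0, -1.0]]
ft_force: [-5.2, -0.9, 1.2]
grip_width: 0.0111
gripper_force: 79.2
```

```bash
python3 -m crank '[0.5,0,0,0.1,0, 0.5,0,0,0.1,0, 0.5,0,0,0.1,0, 0.5,0,0,0.1,0, 0.5,0,0,0.1,0, 0.5,0,0,0,0, 0.5,0,0,0,0, 0.5,0,0,0,0]'
python3 -m crank '[0.5,0,0,0.1,0, 0.5,0,0,0.1,0, 0.5,0,0,0.1,0, 0.5,0,0,0.1,0, 0.5,0,0,0.1,0, 0.5,0,0,0,0, 0.5,0,0,0,0, 0.5,0,0,0,0]'
```

```text
time_s: 11.65
position: [0.5467, 0.0877, 0.1591]
tool_rot: [[-0.999, -0.053, -0.002], [-0.053, 0.999, 0.0], [0.002, 0.0, -1.0]]
ft_force: [-5.4, -0.1, -0.1]
grip_width: 0.0113
gripper_force: 79.1
time_s: 12.32
position: [0.5467, 0.0878, 0.1542]
tool_rot: [[-0.999, -0.052, -0.002], [-0.052, 0.999, 0.0], [0.002, 0.0, -1.0]]
ft_force: [-5.3, 1.6, 0.5]
grip_width: 0.0106
gripper_force: 79.1
```

```bash
python3 -m crank '[0.5,0,0.05,0.1,0, 0.5,0,0,0.1,0, 0.5,0,0,0.1,0, 0.5,0,0,0.1,0, 0.5,0,0,0,0, 0.5,0,0,0,0, 0.5,0,0,0,0, 0.5,0,0,0,0]'
python3 -m crank '[0.5,0,0,0.1,0, 0.5,0,0,0.1,0, 0.5,0,0,0.1,0, 0.5,0,0,0.1,0, 0.5,0,0,0,0, 0.5,0,0,0,0, 0.5,0,0,0,0, 0.5,0,0,0,0]'
```

```text
time_s: 12.98
position: [0.5465, 0.0882, 0.1501]
tool_rot: [[-0.999, -0.052, -0.003], [-0.052, 0.999, 0.0], [0.003, 0.0, -1.0]]
ft_force: [-6.1, 0.0, -0.5]
grip_width: 0.0112
gripper_force: 79.1
time_s: 13.65
position: [0.5465, 0.0882, 0.1463]
tool_rot: [[-0.999, -0.052, -0.003], [-0.052, 0.999, 0.0], [0.003, 0.0, -1.0]]
ft_force: [-5.8, 0.2, 1.7]
grip_width: 0.011
gripper_force: 79.3
```

```bash
python3 -m crank '[0.5,0,0,0.1,0, 0.5,0,0,0.1,0, 0.5,0,0,0.1,0, 0.5,0,0,0,0, 0.5,0,0,0,0, 0.5,0,0,0,0, 0.5,0,0,0,0, 0.5,0,0,0,0]'
python3 -m crank '[0.5,0,0,0.1,0, 0.5,0,0,0.1,0, 0.5,0,0,0.1,0, 0.5,0,0,0,0, 0.5,0,0,0,0, 0.5,0,0,0,0, 0.5,0,0,0,0, 0.5,0,0,0,0]'
```

```text
time_s: 14.32
position: [0.5465, 0.0882, 0.1436]
tool_rot: [[-0.999, -0.052, -0.002], [-0.052, 0.999, 0.0], [0.002, 0.0, -1.0]]
ft_force: [-8.1, -0.7, 6.0]
grip_width: 0.011
gripper_force: 79.8
time_s: 14.98
position: [0.5465, 0.0883, 0.1411]
tool_rot: [[-0.999, -0.052, -0.002], [-0.052, 0.999, 0.0], [0.002, 0.0, -1.0]]
ft_force: [-9.7, 0.0, 9.3]
grip_width: 0.0108
gripper_force: 80.5
```

```bash
python3 -m crank '[0.5,0,0,0.1,0, 0.5,0,0,0.1,0, 0.5,0,0,0,0, 0.5,0,0,0,0, 0.5,0,0,0,0, 0.5,0,0,0,0, 0.5,0,0,0,0, 0.5,0,0,0,0]'
python3 -m crank '[0.5,0,0,0.1,0, 0.5,0,0,0.05,0, 0.5,0,0,0,0, 0.5,0,0,0,0, 0.5,0,0,0,0, 0.5,0,0,0,0, 0.5,0,0,0,0, 0.5,0,0,0,0]'
```

```text
time_s: 15.65
position: [0.5465, 0.0884, 0.1394]
tool_rot: [[-0.999, -0.053, -0.001], [-0.053, 0.999, 0.0], [0.001, 0.0, -1.0]]
ft_force: [-11.5, 0.1, 11.1]
grip_width: 0.0109
gripper_force: 80.9
time_s: 16.32
position: [0.5465, 0.0884, 0.1384]
tool_rot: [[-0.999, -0.053, -0.001], [-0.053, 0.999, 0.0], [0.001, 0.0, -1.0]]
ft_force: [-12.0, -0.1, 15.3]
grip_width: 0.0112
gripper_force: 81.4
```

```bash
python3 -m crank '[0.5,0,0,0.1,0, 0.5,0,0,0.0,0, 0.5,0,0,0,0, 0.5,0,0,0,0, 0.5,0,0,0,0, 0.5,0,0,0,0, 0.5,0,0,0,0, 0.5,0,0,0,0]'
python3 - <<'E'
from h import *
a=optics.get_image("scene")
A=cv2.resize(a["color"][130:240,290:390],None,fx=5,fy=5,interpolation=cv2.INTER_CUBIC)
cv2.imwrite("pics/d.png",A[...,::-1])
E
```

```text
time_s: 16.98
position: [0.5464, 0.0884, 0.1376]
tool_rot: [[-0.999, -0.053, -0.001], [-0.053, 0.999, 0.0], [0.001, 0.0, -1.0]]
ft_force: [-12.8, 2.0, 17.0]
grip_width: 0.011
gripper_force: 81.7
```

View pics/d.png

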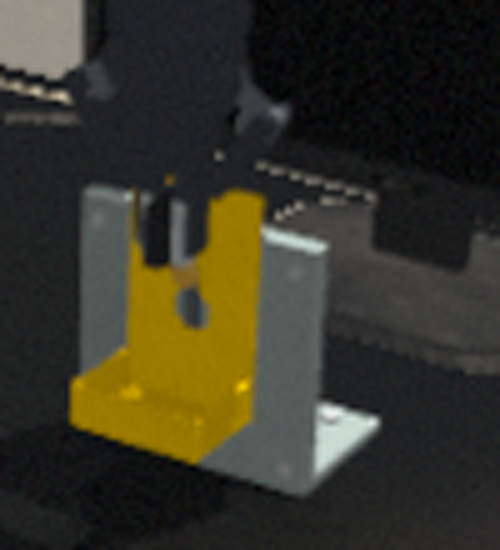

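The tray lies flat on the stand. The brass head shows in the slot at (187,272), above the large end at (192,307). The force now climbs about 4 N/mm, which looks like the stop. I'll ease the forward push and then confirm with a little more downward travel.

```bash
python3 -m crank '[0.5,0.05,0,0,0, 0.5,0.05,0,0.0,0, 0.5,0.05,0,0,0, 0.5,0,0,0,0, 0.5,0,0,0,0, 0.5,0,0,0,0, 0.5,0,0,0,0, 0.5,0,0,0,0]'
python3 -m crank '[0.5,0,0,0.05,0, 0.5,0,0,0.0,0, 0.5,0,0,0,0, 0.5,0,0,0,0, 0.5,0,0,0,0, 0.5,0,0,0,0, 0.5,0,0,0,0, 0.5,0,0,0,0]'
python3 - <<'E'
from h import *
a=optics.get_image("scene");s=env.observe();R=s["tool_rot"];X=-R[:,0]
K=s["position"]+.028*X+[0,0,-.0396]
S=K+[0,0,.026]
f=lambda P:np.round((proj(a,P)-[290,130])*5)
print("keyhole",f(K),f(K-.004*X),"home head centre",f(S-.0115*X),"bottom",f(S-.0115*X-[0,0,.007]),f(S-.008*X-[0,0,.009]),"tray corner",f(K+.04*R[:,1]-.062*X+[0,0,-.058]))
E
```

```text
time_s: 17.7
position: [0.5463, 0.0884, 0.1375]
tool_rot: [[-0.999, -0.052, 0.002], [-0.052, 0.999, 0.001], [-0.002, 0.0, -1.0]]
ft_force: [-7.0, 2.4, 11.8]
grip_width: 0.0108
gripper_force: 80.9
time_s: 18.37
position: [0.5463, 0.0884, 0.1373]
tool_rot: [[-0.999, -0.052, 0.002], [-0.052, 0.999, 0.0], [-0.002, 0.0, -1.0]]
ft_force: [-7.7, 1.4, 13.3]
grip_width: 0.0109
gripper_force: 81.2
keyhole [191. 305.] [187. 308.] home head centre [182. 269.] bottom [181. 281.] [185. 282.] tray corner [ 67. 423.]
```

```bash
python3 -m crank '[0.5,0,0,0.1,0, 0.5,0,0,0,0, 0.5,0,0,0,0, 0.5,0,0,0,0, 1.5,0,0,0,0, 3.5,0,0,0,0, 3.5,0,0,0,0, 3.5,0,0,0,0]'
python3 -m crank '[3.5,0,0,0,0, 3.5,0,0,-0.5,0, 3.5,0,0,-1.5,0, 3.5,0,0,-2,0, 3.5,0,0,-2,0, 3.5,0,0,-2,0, 3.5,0,0,-2,0, 3.5,0,0,0,0]'
python3 -m crank '[3.5,2,0,-2,0, 3.5,2,0,0,0, 3.5,3,0,0,0, 3.5,3,0,0,0, 3.5,0,0,0,0, 3.5,0,0,0,0, 3.5,0,0,0,0, 3.5,0,0,0,0]'
python3 - <<'E'
from h import *
a=optics.get_image("scene");t=optics.get_image("top")
A=cv2.resize(a["color"][140:230,290:370],None,fx=6,fy=6,interpolation=cv2.INTER_CUBIC)
cv2.imwrite("pics/e.png",A[...,::-1])
E
```

```text
time_s: 19.08
position: [0.5463, 0.0879, 0.1342]
tool_rot: [[-0.999, -0.052, 0.0], [-0.052, 0.999, -0.0], [-0.0, -0.0, -1.0]]
ft_force: [0.9, -0.5, 0.3]
grip_width: 0.0351
gripper_force: 0.0
time_s: 19.75
position: [0.5473, 0.088, 0.2385]
tool_rot: [[-0.999, -0.052, 0.007], [-0.052, 0.999, -0.0], [-0.007, -0.001, -1.0]]
ft_force: [-0.2, -0.2, 0.8]
grip_width: 0.035
gripper_force: 0.0
time_s: 20.42
position: [0.447, 0.0827, 0.2541]
tool_rot: [[-0.999, -0.052, 0.0], [-0.052, 0.999, 0.0], [-0.0, 0.0, -1.0]]
ft_force: [-0.0, -0.4, 0.3]
grip_width: 0.0348
gripper_force: 0.0
```

View pics/e.png

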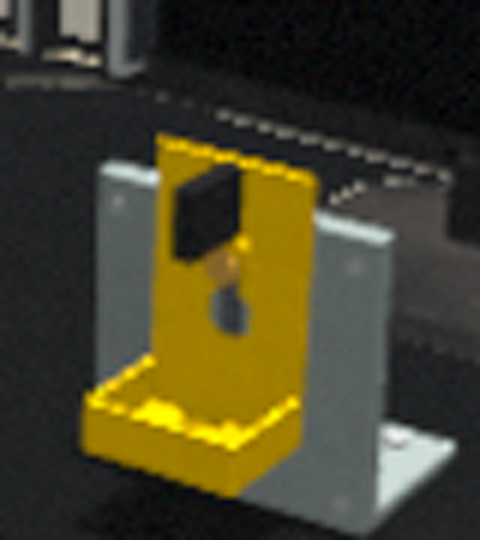

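The tray hangs upright and flat. The brass head at (223,265) is at the slot's end, above the large hole at (230,310), at the spacing predicted for home. The fingers are clear, so I'll hand it in.

```bash
python3 -c "
from rig import env
print(env.close_job())"
```

```text
the job is handed in; nothing more can be done
None
```

I hung the tray on the stud, slid it home by hand against the spring and only then released it. I handed the job in at about 20 s; the result was not shown to me, but the last picture shows the tray upright, flat on the stand and at the slot's end.

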